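# Load a puck into the roller coater and close the side guide on it

## Task

Get the roller coater ready for the last bare puck: slide the side guide back by its red grip to make room, lay the plain light-grey puck from the rack lengthwise in the nip of the two black rollers without dropping it, and then slide the guide up gently until it has brought the puck against the fixed stop plate, leaving at most 4 mm of end play and without squeezing it hard. The two black pucks are freshly coated: do not touch them, and leave the lacquer jar where it is.

Things in the scene. Friction and masses are not known exactly. Their poses are not given: they have to be found in the camera images.
- machine: Stainless roller coater, fixed. Origin on the bench under the nip's middle; x away from the robot, y along the rollers, z up. End plates 20 mm thick at y = -140 and 150 mm, x = -85 to 85, 122 mm high, each with an upright (x = -22 to 2) to z = 235. Front tie bar, 16 mm thick, at x = -72, z = 85. Grey gear case and motor on the right, out to y = -242, up to z = 120. Base plate 200 x 330 mm.
- nip (a point): On the nip line, mid-way along the two still, black rollers (40 mm diameter, machine x = -23 and 23 mm, axes at z = 85, y = -120 to 140): machine x = 0, y = 10, z = 120 mm, the height of the axis of a puck that lies in the nip, along machine y.
- rod (a point): Middle of the fixed steel slide rod above the rollers, 16 mm in diameter, along machine y between the uprights, at machine x = -10, y = 10, z = 220 mm. It bars a vertical gripper from the nip: reach under it from the robot's side (machine -x), the tool leaning back towards the robot by 30 to 40 degrees.
- stop (a point): On the face of the fixed aluminium stop plate (x = -32 to 32, z = 107 to 169 mm) at the right-hand (-y) end of the nip: machine x = 0, y = -120, z = 120 mm, where the axis of a puck in the nip meets the plate. Axes as the machine's; the face looks to +y. A puck that touches the plate has its centre 21 mm from here.
- guide (a joint): Position of the side guide on the slide rod, m: clear gap from the stop plate's face to the guide's plate (x = -26 to 26, 6 mm thick, z = 108 to 208 mm). 0 = closed, 0.20 = fully back, towards machine +y. Starts nearly closed (under 0.035). Friction about 2.5 N; stays where left. 0.042 = closed on a puck with no play. Its plate can push a puck along the rollers.
- guide_grip (a point): Centre of the guide's red plastic grip: a rounded block 18 mm wide along machine y (pinch it there), 26 thick, 46 long, its length leaning 40 degrees back from vertical towards the robot (machine -x). Below it a 12 mm stem, then the 42 mm carriage block on the rod (axis 63 mm from here). At machine x = -50, z = 268 mm, and 22 mm in +y from the guide plate's face. Axes as the machine's.
- rack: Plywood rack, fixed, 200 (x) x 85 (y) x 12 mm; origin at the centre of its underside. Four battens along its y, 12 mm wide, 70 long, tops at z = 22 mm, make three places at x = -52, 0 and 52 mm; in each a puck lies on its side, axis along the rack's y, centre 34 mm above the bench, ends free.
- puck: The bare puck: plain light-grey pressed cylinder, 44 mm diameter, 42 mm long, about 0.15 kg. Origin at its centre; its axis is its own y (either way round alike). Lies on its side in one of the rack's three places.
- coated_a: Freshly coated puck: black round side, grey end faces, 44 mm diameter, 42 mm long; origin at its centre, axis its own y. Lies in another place of the rack. Do not touch.
- coated_b: The other freshly coated puck, like coated_a. Do not touch.
- jar: Closed steel lacquer jar with a paper label and black cap, 68 mm diameter, 95 mm high, standing; origin at the centre of its foot. Leave it.
- tray: Low dark steel tray, 210 x 160 x 35 mm, with a stack of paper wipes and a red brush in it, fixed; origin at the centre of its underside. Only in the way.
Not all that is in view belongs to the job. Of the things like the puck, leave any that is turquoise or yellow; of the rest the smaller one is meant.

How it is judged (in metres and radians):
On the way, in this order (a step that is already met when the one before it is completed fails the run):
1. the side guide is slid back far enough to let the puck in (gap over 60 mm) (value of joint guide above 0.06 m), for 0.2 s.
2. the bare puck lies lengthwise in the nip of the rollers between stop plate and guide, let go and at rest (x of puck in the frame of stop between -0.005 and 0.005 m and z of puck in the frame of stop between -0.004 and 0.005 m and angle between the y axis of puck and the y axis of machine, either way round below 0.1 rad and y of puck in the frame of stop between 0.015 and 0.17 m and contact force between the fingers and puck below 0.3 N and linear speed of puck below 0.02 m/s), for 0.2 s.
At the end, for the whole second after the job is handed in: The bare puck lies along the nip (within 5 mm and 0.1 rad), its centre 18 to 25.5 mm from the stop plate (touching is 21); the guide gap is under 46.3 mm (about 4 mm of end play); all at rest; coated pucks within 10 mm and jar within 20 mm of their start (x of puck in the frame of stop between -0.005 and 0.005 m and z of puck in the frame of stop between -0.004 and 0.005 m and angle between the y axis of puck and the y axis of machine, either way round below 0.1 rad and y of puck in the frame of stop between 0.018 and 0.0255 m and value of joint guide between 0.038 and 0.0463 m and linear speed of puck below 0.01 m/s and velocity of joint guide between -0.005 and 0.005 m/s and distance of each of coated_a, coated_b from where it was at the start of the episode below 0.01 m and distance of jar from where it was at the start of the episode below 0.02 m).
It fails at once if the bare puck is dropped (falls or flies free faster than 0.6 m/s) (linear speed of puck above 0.6 m/s and contact force between the fingers and puck below 0.05 N).
It fails at once if the bare puck is squeezed or pressed hard in the machine (over 100 N, the forces from stop plate, guide and rollers added up) (contact force between puck and machine above 100 N).
It fails at once if a freshly coated puck is touched by the robot (contact force between any of the fingers, the arm and coated_a above 0.3 N or contact force between any of the fingers, the arm and coated_b above 0.3 N).
It fails at once if a freshly coated puck or the lacquer jar is disturbed (distance of any of coated_a, coated_b from where it was at the start of the episode above 0.01 m or distance of jar from where it was at the start of the episode above 0.02 m or angle between jar's own z axis and vertical above 0.3 rad).
It also fails if it takes over 72 s, if anything falls off the work surface, if the arm or the gripper's body presses on something with over 40 N, if the wrist force passes 120 N, or if a joint passes its speed limit or range.

## Robot

A 6-joint arm with a two-finger parallel gripper is mounted at the origin on the work surface. World frame = base frame: x ahead of the robot, y to its left, z up, the work surface at z = 0. Lengths are in m, angles in degrees, forces in N, time in s.
With the tool pointing down it reaches from about 0.275 to 0.725 m from the base axis. Payload 15.9 kg.
Tool frame: the origin (TCP) lies at the very end of the fingers, on their centre line; the grasp point (between the pads) lies 19 mm behind it; z points along the fingers, y is the line along which they close (so a half turn about z gives the same grasp; the last joint's range is limited). The gripper opens to 85 mm and grips with 20 to 120 N. Pads are 22 mm wide; open, the fingers measure 114 mm over their backs; the gripper's body (76 mm by 85 mm) begins 54 mm behind the grasp point. The pads swing forward as they close: fully open they stand 13 mm farther back than shut.
Start: joints at [0, 12.198, -1.971, 75.831, 0, 90], TCP at [0.5, -0, 0.231] pointing down, gripper open.
Joint ranges: [-170.91, 170.91], [-42.67, 98.43], [-65.05, 77.54], [-120.47, 116.71], [-90, 82.35], [-180, 180]. Speed limits (degrees/s): [108.29, 108.29, 136.94, 147.25, 180, 180].

## Interface

Orientations are given as [roll, pitch, yaw] about the fixed x, y, z axes, in that order (R = Rz(yaw) Ry(pitch) Rx(roll)).
In Python, from bench import read_state, get_image, camera_info, finish_job gives the robot as it stands. The module is installed in compiled form; this text tells all that it offers.
- The arm moves only by the tool apply_moves, never from a script. Its arguments are lists of equal length, an entry for each row: "dp": the shift along the tool's x, y, z normalised to -1 to 1, where 1 is 40 cm, a list of three; "dr": the turn, a rotation vector about the tool's x, y, z normalised to -1 to 1, where 1 is 30 degrees, a list of three. In form: {"dp": [[dx, dy, dz], ...], "dr": [[ax, ay, az], ...]}. A call has 1 to 5 rows; each row is the pose to reach, as a shift and turn from the pose commanded when the call began, along the tool's axes at that moment; what a row does not reach only later rows make up. A row lasts 1/12 s, in which the tool goes at most 41.7 mm and 7.16 degrees, less where a joint would pass 70% of its speed; a pose out of reach is approached as far as the arm can. A call with a number of a shift or a turn outside -1 to 1 is refused whole. A call with a gripper value outside its range is refused whole. "gripper" is the gripper's target within -1 to 1 (fully open at 1, half-way at 0, shut at -1), set as the call begins (left out, the last holds). The fingers move at their own pace and stop on an object; the grip force is fixed at half the most. Time passes only in rows, so rows that repeat a pose let the fingers close. It gives the time, the measured TCP pose, the force, the opening and the grip force at its end, in the units of the state.
- read_state(): the state, without advancing time (a new reading comes with each control period).
- get_image(name): name is "scene" or "side" or "wrist"; returns (picture, depth): 420x560x3 uint8, blue, green, red; 420x560 float32, m along the optical axis (not along the pixel's ray), 0 where there is no reading.
- camera_info(name): a dict with "fx", "fy", "cx", "cy" (pixels), "dist_coeffs" ([k1, k2, p1, p2, k3] as OpenCV has them; the pictures are not rectified), "xyz" and "orientation" of the camera in the world. Camera axes: x right, y down, z forward; pixel columns grow to the right and rows downward; lengths in m; the calibration is good to about 2 mm. A picture is of the moment at which its call begins: read the wrist's pose just before it. camera_info takes no time and is no camera call; for the wrist camera it gives the pose at the moment of the call.
- finish_job(): hands the job in; it is judged then, once.
The state is a dict: "clock": time; "joints": joint angles; "joint_vel": joint speeds; "joint_efforts": joint torques, N m; "position": TCP position; "tcp_rot": TCP orientation; "contact_force": force on the tool from outside, world axes, zero at the start; "wrist_torque": the same for the moment, N m; "gripper_width": finger opening in m; "grip_force": force on a finger pad.
Only numpy, scipy, OpenCV 4.12 (cv2) and the standard library are available. Lean on these libraries where they do the work, as an engineer would, in place of code of your own. Each camera call takes 0.05 s, during which the arm holds its last target. There are 200 camera calls.

## Working session

There is one attempt and no reset: what is moved stays moved. The work goes in short steps, Python scripts to look and compute and a tool call to move; the robot and the scene stay as the last step left them, time stands still between calls to the robot, and variables do not carry over. Pictures are saved under pics/ and viewed, at most 10 in all, crops included, and the job is handed in when it is done.

Besides the shell and the picture viewer there is one more tool, called as name(argument=value, ...) on one line, values as JSON. apply_moves: Moves the arm, as the interface text tells. Scaled input: -1 to 1 covers 40 cm each way for a shift and 30 degrees each way for a turn. Its arguments: {"type":"object","properties":{"dp":{"type":"array"},"dr":{"type":"array"},"gripper":{"type":"number"}},"required":["dp","dr"]}

```bash
mkdir -p pics; cat > h.py <<'E'
import numpy as np, cv2
from scipy.spatial.transform import Rotation as R
from bench import *
def rot(o): return R.from_euler('xyz',o,degrees=True).as_matrix()
def cam(n):
    c=camera_info(n); K=np.array([[c['fx'],0,c['cx']],[0,c['fy'],c['cy']],[0,0,1.]])
    return K,np.array(c['dist_coeffs'],float),np.array(c['xyz'],float),rot(c['orientation'])
def ray(n,px,c=None):
    K,d,t,M=c or cam(n); u=cv2.undistortPoints(np.array(px,float).reshape(-1,1,2),K,d).reshape(-1,2)
    return t,np.c_[u,np.ones(len(u))]@M.T
def onz(n,px,z,c=None):
    t,r=ray(n,px,c); return t+r*((z-t[2])/r[:,2])[:,None]
def dep(n,px,D,c=None):
    t,r=ray(n,px,c); p=np.array(px,int).reshape(-1,2); return t+r*D[p[:,1],p[:,0]][:,None]
def proj(n,P,c=None):
    K,d,t,M=c or cam(n); p=np.array(P,float).reshape(-1,3)
    return cv2.projectPoints((p-t)@M,np.zeros(3),np.zeros(3),K,d)[0].reshape(-1,2)
E
python3 - <<'E'
from h import *
for n in ['scene','side','wrist']:
    im,D=get_image(n); cv2.imwrite(f'pics/{n}0.png',im); np.savez(f'{n}0.npz',im=im,D=D); c=camera_info(n); print(n,c)
print(read_state())
E
```

```text
scene {'fx': 430.2876557229907, 'fy': 430.2876557229907, 'cx': 288.6442244134867, 'cy': 210.33724385730005, 'dist_coeffs': array([-0.13861429,  0.        ,  0.        ,  0.        ,  0.        ]), 'xyz': array([ 1.09725998, -0.32251251,  1.23383046]), 'orientation': array([-149.29261384,   -0.20005797,   57.7198994 ])}
side {'fx': 392.672137801771, 'fy': 392.672137801771, 'cx': 275.57156163211744, 'cy': 207.89163422103255, 'dist_coeffs': array([0.01063818, 0.        , 0.        , 0.        , 0.        ]), 'xyz': array([0.4614147 , 0.98208768, 0.98269683]), 'orientation': array([-1.28588617e+02, -1.28590578e-01, -1.73779335e+02])}
wrist {'fx': 358.55011885841674, 'fy': 358.55011885841674, 'cx': 278.64986433282263, 'cy': 208.57160627464498, 'dist_coeffs': array([-0.02303233,  0.        ,  0.        ,  0.        ,  0.        ]), 'xyz': array([0.4998019 , 0.07120698, 0.374875  ]), 'orientation': array([1.63903048e+02, 3.66900141e-02, 3.35465458e-02])}
{'clock': 0.15, 'joints': array([ 8.03636489e-04,  1.22175997e+01, -1.99944334e+00,  7.58324209e+01,
       -1.13108558e-03,  8.99995984e+01]), 'joint_vel': array([ 0.0696776 , -0.11129008,  0.12088894, -0.05680853, -0.04503957,
        0.09458877]), 'joint_efforts': array([ 7.54873927e-04, -6.86405826e+01,  4.87247872e+01,  1.30636684e-02,
        8.93374795e-05, -4.25830592e-06]), 'position': array([4.99727496e-01, 7.78916735e-07, 2.30939920e-01]), 'tcp_rot': array([-1.79950536e+02,  1.13073844e-03,  9.00012062e+01]), 'contact_force': array([ 0.68240954, -0.0929798 ,  0.17621764]), 'wrist_torque': array([-0.05744271, -0.00499321,  0.07022676]), 'grip_force': 0.0, 'gripper_width': 0.08517329705273417}
```

View pics/scene0.png

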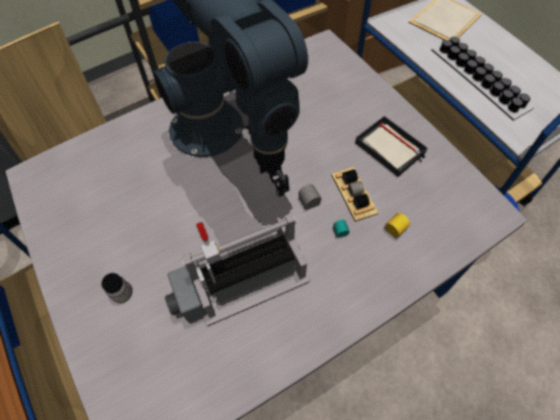

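View pics/side0.png

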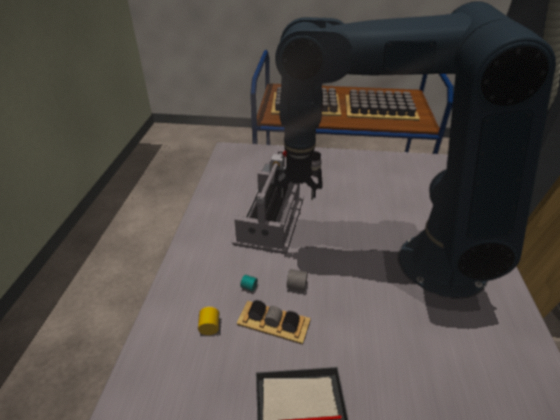

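Candidates: grey puck in the middle place of the rack at scene (357,188); loose larger grey one (310,196); turquoise (341,228); yellow (398,224); black coated pucks (349,176) and (362,201). I choose the grey one in the rack and check it in a close crop.

```bash
python3 - <<'E'
from h import *
S=np.load('scene0.npz');im,D=S['im'],S['D']
a=cv2.resize(im[210:330,155:315],(800,600),interpolation=cv2.INTER_CUBIC)
b=cv2.resize(im[160:235,290:415],None,fx=3.2,fy=3.2,interpolation=cv2.INTER_CUBIC)
o=np.zeros((600,800,3),np.uint8); o[:360,:480]=cv2.resize(im[210:330,155:315],(480,360),interpolation=cv2.INTER_CUBIC)
o[360:600,:400]=b; 
s=np.load('side0.npz');si=s['im']
o[:300,480:]=cv2.resize(si[150:250,225:332],(320,300),interpolation=cv2.INTER_CUBIC)
o[360:560,400:800]=cv2.resize(si[265:345,190:350],(400,200),interpolation=cv2.INTER_CUBIC)
cv2.imwrite('pics/crop1.png',o)
c=cam('scene')
for n,i,DD,m in [('scene',im,D,0),('side',si,s['D'],0)]:
    c=cam(n);h=cv2.cvtColor(i,cv2.COLOR_BGR2HSV)
    # object cloud from depth
    v,u=np.mgrid[:420,:560];P=dep(n,np.c_[u.ravel(),v.ravel()],DD,c).reshape(420,560,3)
    np.save(n+'P.npy',P)
    w=(h[...,0]>10)&(h[...,0]<28)&(h[...,1]>80)&(P[...,2]<.05)&(P[...,2]>.004)&(P[...,0]>.3)&(P[...,0]<.8)&(abs(P[...,1])<.6)
    k,l,st,ce=cv2.connectedComponentsWithStats(w.astype(np.uint8))
    for j in range(1,k):
        if st[j,4]>25: print(n,'wood/yellow',st[j],ce[j],P[l==j].mean(0).round(3))
    r=((h[...,0]<8)|(h[...,0]>172))&(h[...,1]>130)&(P[...,2]>.1)&(P[...,2]<.4)
    q=np.argwhere(r&(abs(P[...,1])<.5)&(P[...,0]>.2)&(P[...,0]<.9)); print('red',len(q),q.mean(0)[::-1] if len(q) else '',P[q[:,0],q[:,1]].mean(0) if len(q) else '')
E
```

```text
scene wood/yellow [332 168  46  53 716] [353.28072626 198.12430168] [0.563 0.277 0.017]
scene wood/yellow [385 213  25  25 168] [394.92857143 228.51190476] [0.735 0.312 0.036]
red 107 [204.20560748 230.13084112] [ 0.55516036 -0.22842468  0.27825712]
side wood/yellow [ 237  301   73   43 1115] [274.04573991 324.56591928] [0.537 0.312 0.016]
side wood/yellow [198 308  21  28 273] [208.85714286 325.02197802] [0.717 0.346 0.034]
red 15 [284.4        153.06666667] [ 0.55892168 -0.21254108  0.27308272]
```

View pics/crop1.png

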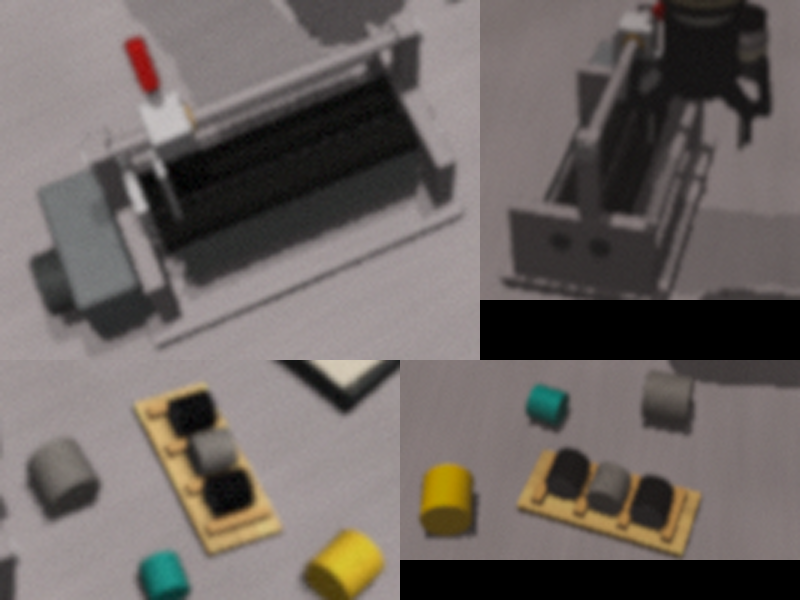

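The crop confirms it: the grey puck lies in the middle place of the rack between the two black ones, smaller than the loose grey one on its left. In the machine crop the guide stands at the gear-case end, with the red grip at crop (143,65).

```bash
python3 - <<'E'
from h import *
for n in ['scene','side']:
    P=np.load(n+'P.npy');S=np.load(n+'0.npz');im=S['im'];h=cv2.cvtColor(im,cv2.COLOR_BGR2HSV);c=cam(n)
    Q=P.reshape(-1,3)
    x0,x1,y0,y1=(150,320,200,330) if n=='scene' else (225,310,150,250)
    w=np.zeros((420,560),bool);w[y0:y1,x0:x1]=1
    w&=(P[...,1]>-.5)&(P[...,1]<.16)
    # rod: silver pts z .205-.232
    for nm,a,b in [('rod',.212,.231),('upr',.231,.24),('plates',.117,.126),('tie',.088,.096)]:
        m=w&(P[...,2]>a)&(P[...,2]<b)&(h[...,1]<120); p=P[m]; v=np.argwhere(m)
        if len(p)<5: print(n,nm,len(p));continue
        L=cv2.fitLine(p[:,:2].astype(np.float32),cv2.DIST_HUBER,0,.01,.01).ravel()
        t=(p[:,:2]-L[2:])@L[:2]
        print(n,nm,len(p),'dir',np.degrees(np.arctan2(L[1],L[0])).round(2),'c',L[2:].round(4),'ends',(L[2:]+np.percentile(t,1)*L[:2]).round(3),(L[2:]+np.percentile(t,99)*L[:2]).round(3),'resid',np.std((p[:,:2]-L[2:])@[-L[1],L[0]]).round(4))
    # rack rect
    x0,x1,y0,y1=(330,380,165,222) if n=='scene' else (234,314,298,346)
    w=np.zeros((420,560),np.uint8);w[y0:y1,x0:x1]=((h[...,0]>8)&(h[...,0]<28)&(h[...,1]>70))[y0:y1,x0:x1]
    # top of plywood ~z .012, only lowest pts
    q=np.argwhere(w)[:,::-1]; p=onz(n,q,.012,c)[:,:2]; d=dep(n,q,S['D'],c); 
    print(n,'rack',len(p),cv2.minAreaRect(p.astype(np.float32)*1000))
    p2=d[(d[:,2]<.018)&(d[:,2]>.005)][:,:2]; print('  depth',len(p2),cv2.minAreaRect(p2.astype(np.float32)*1000))
    # puck: grey pixels with z>.04 in rack box
    ww=np.zeros((420,560),bool);ww[y0:y1,x0:x1]=1
    m=ww&(P[...,2]>.045)&(P[...,2]<.065); g=m&(h[...,2]>60); b=m&(h[...,2]<45)
    print('  grey top',g.sum(),P[g].mean(0).round(4),'black',P[b].mean(0).round(4), 'grey px',np.argwhere(g).mean(0)[::-1])
    q=P[g];print('  extent',q.min(0).round(3),q.max(0).round(3))
E
```

```text
scene rod 630 dir 83.43 c [ 0.6047 -0.1541] ends [ 0.587 -0.312] [ 0.622 -0.006] resid 0.0066
scene upr 258 dir 82.79 c [ 0.5975 -0.1965] ends [ 0.583 -0.311] [ 0.622 -0.003] resid 0.0101
scene plates 1275 dir 79.14 c [ 0.6221 -0.2489] ends [ 0.598 -0.374] [ 0.668 -0.01 ] resid 0.0399
scene tie 796 dir 80.87 c [ 0.6394 -0.2218] ends [ 0.61  -0.405] [ 0.67  -0.029] resid 0.0366
scene rack 824 ((544.7380981445312, 293.89324951171875), (86.60897064208984, 202.29739379882812), 78.20584106445312)
  depth 511 ((544.1236572265625, 293.9690856933594), (85.47403717041016, 202.53268432617188), 78.27084350585938)
  grey top 158 [0.5452 0.3001 0.0532] black [0.5543 0.2891 0.0531] grey px [357.12025316 185.15822785]
  extent [0.476 0.274 0.045] [0.618 0.332 0.064]
side rod 223 dir 82.35 c [ 0.6005 -0.1198] ends [ 0.577 -0.293] [0.617 0.001] resid 0.0081
side upr 94 dir 82.46 c [ 0.5978 -0.1467] ends [ 0.578 -0.296] [ 0.617 -0.001] resid 0.0085
side plates 305 dir -85.6 c [ 0.6299 -0.1035] ends [0.621 0.01 ] [ 0.65 -0.37] resid 0.0431
side tie 355 dir 67.1 c [ 0.5659 -0.1457] ends [ 0.508 -0.282] [0.633 0.014] resid 0.0512
side rack 1196 ((540.6953125, 296.83349609375), (91.52136993408203, 202.0592498779297), 77.82394409179688)
  depth 750 ((541.1554565429688, 295.9815368652344), (89.57530975341797, 200.6415557861328), 76.93309783935547)
  grey top 227 [0.541  0.2956 0.0527] black [0.5365 0.3024 0.0532] grey px [273.23348018 311.72246696]
  extent [0.47  0.259 0.045] [0.612 0.324 0.06 ]
```

```bash
cat >> h.py <<'E'
def pose(yaw,lean):
    y=np.radians(yaw); ex=np.array([np.cos(y),np.sin(y),0]); ey=np.array([-np.sin(y),np.cos(y),0]); l=np.radians(lean)
    z=ex*np.sin(l)-np.array([0,0,np.cos(l)]); return np.c_[np.cross(ey,z),ey,z]
def plan(p,M,rows=5):
    s=read_state(); A=rot(s['tcp_rot']); d=A.T@(np.array(p)-s['position']); v=R.from_matrix(A.T@M).as_rotvec(degrees=True)
    f=max(1,np.abs(v).max()/29.9,np.linalg.norm(v)/(7.16*rows),np.linalg.norm(d)/(.0417*rows))
    print('pos',s['position'].round(4),'J',s['joints'].round(1),'clock',s['clock'],'| need',(d*1000).round(1),'mm',v.round(1),'deg f',round(f,2))
    print('dp',(d/.4/f).round(4).tolist(),'dr',(v/30/f).round(4).tolist())
class Mach:
    def __init__(s,o=(.6133,-.1642),yaw=-7.0): 
        s.o=np.array([*o,0.]);s.yaw=yaw;s.M=R.from_euler('z',yaw,degrees=True).as_matrix()
    def w(s,p): return s.o+s.M@(np.array(p)/1000.)
    def i(s,p): return ((np.atleast_2d(p)-s.o)@s.M*1000)
E
python3 - <<'E'
from h import *
m=Mach();M=pose(-7,40);print(m.w([-50,-71,268]),M.round(3))
plan(m.w([-50,-71,268])-.10*M[:,2],M)
E
```

```text
[ 0.55501997 -0.22857731  0.268     ] [[-0.76   0.122  0.638]
 [ 0.093  0.993 -0.078]
 [-0.643  0.    -0.766]]
pos [0.4997 0.     0.2309] J [ 0.  12.2 -2.  75.8 -0.  90. ] clock 0.15 | need [-220.7   -8.6 -113.7] mm [-28.9 -32.7 -79.3] deg f 2.65
dp [-0.208, -0.0081, -0.1071] dr [-0.3633, -0.4105, -0.9967]
```

apply_moves(dp=[[-0.21,-0.008,-0.11],[-0.21,-0.008,-0.11],[-0.21,-0.008,-0.11],[-0.21,-0.008,-0.11],[-0.21,-0.008,-0.11]], dr=[[-0.36,-0.41,-0.99],[-0.36,-0.41,-0.99],[-0.36,-0.41,-0.99],[-0.36,-0.41,-0.99],[-0.36,-0.41,-0.99]], gripper=1)

```text
clock: 0.57
position: [0.4967, -0.0847, 0.2758]
tcp_rot: [172.6, 14.7, 119.2]
contact_force: [0.1, 0.5, -0.1]
gripper_width: 0.0855
grip_force: 0.0
```

```bash
cat > g.py <<'E'
from h import *
m=Mach();M=pose(-7,40)
plan(m.w([-50,-71,268])-.10*M[:,2],M)
E
python3 g.py
```

```text
pos [ 0.4967 -0.0847  0.2758] J [ -4.8  -1.1 -12.9  63.7  -7.8  54.1] clock 0.5667 | need [-129.7  -65.8  -46. ] mm [-18.1 -20.2 -49.4] deg f 1.65
dp [-0.1964, -0.0996, -0.0696] dr [-0.3645, -0.4075, -0.9967]
```

J6 falls towards ~0; good.

apply_moves(dp=[[-0.2,-0.1,-0.07],[-0.2,-0.1,-0.07],[-0.2,-0.1,-0.07],[-0.2,-0.1,-0.07],[-0.2,-0.1,-0.07]], dr=[[-0.36,-0.41,-0.99],[-0.36,-0.41,-0.99],[-0.36,-0.41,-0.99],[-0.36,-0.41,-0.99],[-0.36,-0.41,-0.99]])

```text
clock: 0.98
position: [0.4935, -0.1686, 0.3179]
tcp_rot: [173.6, 30.9, 149.5]
contact_force: [-0.1, 0.2, 0.1]
gripper_width: 0.0851
grip_force: 0.0
```

```bash
python3 g.py
```

```text
pos [ 0.4935 -0.1686  0.3179] J [-19.2 -13.6 -24.6  47.6   0.5   9.7] clock 0.9833 | need [-34.7 -44.6 -15.4] mm [ -7.3  -7.9 -19.6] deg f 1
dp [-0.0868, -0.1115, -0.0386] dr [-0.2449, -0.2633, -0.6541]
```

apply_moves(dp=[[-0.087,-0.11,-0.039],[-0.087,-0.11,-0.039],[-0.087,-0.11,-0.039],[-0.087,-0.11,-0.039],[-0.087,-0.11,-0.039]], dr=[[-0.245,-0.263,-0.654],[-0.245,-0.263,-0.654],[-0.245,-0.263,-0.654],[-0.245,-0.263,-0.654],[-0.245,-0.263,-0.654]])

```text
clock: 1.4
position: [0.4905, -0.2202, 0.3434]
tcp_rot: [179.8, 39.8, 172.6]
contact_force: [-0.2, -0.4, -0.6]
gripper_width: 0.0855
grip_force: 0.0
```

```bash
python3 g.py; python3 - <<'E'
from h import *
m=Mach();c=cam('wrist');im,D=get_image('wrist')
np.savez('w1.npz',im=im,D=D)
h=cv2.cvtColor(im,cv2.COLOR_BGR2HSV)
v,u=np.mgrid[:420,:560];P=dep('wrist',np.c_[u.ravel(),v.ravel()],D,c).reshape(420,560,3)
Q=m.i(P.reshape(-1,3)).reshape(P.shape)
r=((h[...,0]<8)|(h[...,0]>172))&(h[...,1]>120)&(P[...,2]>.2)
q=Q[r];print('red',r.sum(),q.mean(0).round(1),np.percentile(q,[2,98],axis=0).round(1))
# rod
s=(abs(Q[...,0]+10)<25)&(abs(Q[...,2]-222)<9)&(Q[...,1]>-20)&(Q[...,1]<120)&(h[...,1]<80)
q=Q[s]; print('rod',s.sum(),np.polyfit(q[:,1],q[:,0],1) if s.sum()>10 else '',q.mean(0) if s.sum() else '', q[:,2].max() if s.sum() else '')
o=im.copy()
for p in ([-50,-71,268],[-10,-100,228],[-10,100,228],[-20,-120,169],[-72,-100,93],[-72,100,93]):
    a=proj('wrist',m.w(p),c)[0]; cv2.circle(o,tuple(int(x) for x in a),3,(0,255,0),1)
cv2.imwrite('pics/w1.png',o)
E
```

```text
pos [ 0.4905 -0.2202  0.3434] J [-34.  -15.8 -27.2  41.9  16.8 -21. ] clock 1.4 | need [-1.3 -0.5 -0.4] mm [-0.  -0.2 -0.3] deg f 1
dp [-0.0034, -0.0012, -0.0011] dr [-0.0012, -0.0067, -0.0102]
red 1185 [-73.1 -76.5 282.1] [[-80.3 -84.4 255.1]
 [-61.7 -68.9 293.2]]
rod 3119 [ 5.70203023e-03 -2.16937911e+01] [-21.41007619  49.75682968 225.11058181] 230.3798272996034
```

View pics/w1.png

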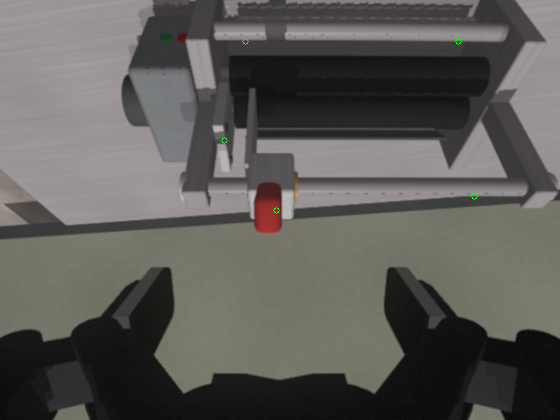

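The picture is upside down (the robot side is at the top). It shows the rod at row 187, the red grip at (268,207), the guide plate at (251,130), the stop plate at (224,130), and the rollers between rows 75 and 115. My overlay of the rod sits about 9 px off, so I'll correct x.

```bash
python3 - <<'E'
from h import *
m=Mach();S=np.load('w1.npz');im,D=S['im'],S['D'];c=cam('wrist')
v,u=np.mgrid[:420,:560];P=dep('wrist',np.c_[u.ravel(),v.ravel()],D,c).reshape(420,560,3)
def line(z0,z1,zc,cols,rows):
    px=[]
    for k in cols:
        r=[j for j in rows if z0<P[j,k,2]<z1]
        if len(r)>4: px.append((k,(r[0]+r[-1])/2))
    q=m.i(onz('wrist',px,zc,c)); print(len(q),'slope',np.polyfit(q[:,1],q[:,0],1),'mean',q.mean(0).round(1),'std',q[:,0].std().round(2))
line(.2,.24,.22,range(310,515,5),range(150,225))
line(.07,.1,.085,range(300,480,5),range(10,60))
h=cv2.cvtColor(im,cv2.COLOR_BGR2HSV)
r=((h[...,0]<8)|(h[...,0]>172))&(h[...,1]>120)&(P[...,2]>.2)
q=np.argwhere(r)[:,::-1]; x,y,w,hh=cv2.boundingRect(q.astype(np.int32)); print('red box',x,y,w,hh)
# end plates/uprights y: points z .225-.24 extremes ; stop plate face
Q=m.i(P.reshape(-1,3)).reshape(P.shape)
for nm,s in [('uprR',(u<215)&(Q[...,2]>150)&(u>180)),('uprL',(u>480)&(Q[...,2]>150)),('plates',(abs(Q[...,2]-120)<4))]:
    q=Q[s]; print(nm,s.sum(),np.percentile(q,[2,50,98],axis=0).round(0).tolist())
for px in [(200,20),(200,60),(530,40),(188,187),(227,130),(222,150),(252,130),(240,75),(485,75)]: print(px,Q[px[1],px[0]].round(0))
E
```

```text
41 slope [ 6.15869949e-03 -1.44712752e+01] mean [-14.2  44.6 220. ] std 0.81
36 slope [ 6.22995019e-03 -6.78796393e+01] mean [-67.7  36.   85. ] std 0.36
red box 178 35 103 198
uprR 3872 [[-191.0, -482.0, 154.0], [-30.0, -132.0, 226.0], [1478.0, -82.0, 405.0]]
uprL 10907 [[-174.0, -16.0, 158.0], [-156.0, -4.0, 388.0], [1323.0, 719.0, 404.0]]
plates 8432 [[-91.0, -209.0, 117.0], [-32.0, -161.0, 121.0], [1439.0, 160.0, 124.0]]
(200, 20) [ -93. -138.   92.]
(200, 60) [ -73. -138.  123.]
(530, 40) [-89. 148. 121.]
(188, 187) [ -30. -143.  232.]
(227, 130) [ -27. -117.  163.]
(222, 150) [  -8. -123.  171.]
(252, 130) [-33. -93. 170.]
(240, 75) [ -42. -107.  102.]
(485, 75) [-41. 137. 101.]
```

```bash
python3 - <<'E'
from h import *
from scipy.optimize import least_squares
m=Mach(yaw=-7.35);S=np.load('w1.npz');im,D=S['im'],S['D'];c=cam('wrist')
v,u=np.mgrid[:420,:560];P=dep('wrist',np.c_[u.ravel(),v.ravel()],D,c).reshape(420,560,3)
Q=m.i(P.reshape(-1,3)).reshape(P.shape); h=cv2.cvtColor(im,cv2.COLOR_BGR2HSV)
t=(Q[...,1]>0)&(Q[...,1]<120)
def fit(nm,s,r,x0,z0):
    q=Q[s]; f=least_squares(lambda a:np.hypot(q[:,0]-a[0],q[:,2]-a[1])-r,[x0,z0],loss='soft_l1')
    print(nm,s.sum(),f.x.round(1),'rms',np.sqrt((f.fun**2).mean()).round(2))
fit('rod',t&(u>310)&(v>160)&(v<215)&(Q[...,2]>195),8,-10,220)
fit('tie',t&(v<60)&(Q[...,2]>70)&(Q[...,2]<110),8,-72,85)
b=t&(h[...,2]<60)&(Q[...,2]>75)
fit('rollA',b&(v>55)&(v<92),20,-23,85)
fit('rollB',b&(v>97)&(v<128),20,23,85)
print(proj('wrist',[m.w(p) for p in ([-23,60,105],[23,60,105])],c))
p=Q[t&(v<60)&(Q[...,2]>70)&(Q[...,2]<110)];print(np.percentile(p,[3,50,97],axis=0).round(1))
E
```

```text
rod 2667 [-16.3 221.6] rms 0.57
tie 2825 [-77.6  86.9] rms 8.4
rollA 4259 [-29.2  86.8] rms 0.7
rollB 3228 [16.7 86.5] rms 0.75
[[403.95036516  92.31371883]
 [392.36112724 125.7949696 ]]
[[-86.4   3.4  80.9]
 [-81.1  59.8  92.5]
 [-48.3 115.9  95.5]]
```

```bash
sed -i 's/o=(.6133,-.1642),yaw=-7.0/o=(.6071,-.1634),yaw=-7.35/' h.py; python3 - <<'E'
from h import *
m=Mach();M=pose(-7.35,40)
plan(m.w([-50,-76.5,268])+.017*M[:,2],M)
E
```

```text
pos [ 0.4909 -0.2199  0.3436] J [-33.9 -15.7 -27.2  42.   16.7 -20.8] clock 1.45 | need [  3.6  -5.9 112.2] mm [ 0.2 -0.3 -0.2] deg f 1
dp [0.009, -0.0148, 0.2806] dr [0.0054, -0.0083, -0.0053]
```

apply_moves(dp=[[0.009,-0.015,0.0],[0.009,-0.015,0.07],[0.009,-0.015,0.14],[0.009,-0.015,0.21],[0.009,-0.015,0.21]], dr=[[0.005,-0.008,-0.005],[0.005,-0.008,-0.005],[0.005,-0.008,-0.005],[0.005,-0.008,-0.005],[0.005,-0.008,-0.005]], gripper=0.1)

```text
clock: 1.87
position: [0.542, -0.2305, 0.2721]
tcp_rot: [179.8, 39.7, 172.7]
contact_force: [-1.1, 0.6, -1.7]
gripper_width: 0.0469
grip_force: 0.0
```

```bash
python3 - <<'E'
from h import *
m=Mach();M=pose(-7.35,40)
plan(m.w([-50,-76.5,268])+.017*M[:,2],M)
im,D=get_image('wrist'); c=cam('wrist')
h=cv2.cvtColor(im,cv2.COLOR_BGR2HSV)
r=((h[...,0]<8)|(h[...,0]>172))&(h[...,1]>120)
k,l,st,ce=cv2.connectedComponentsWithStats(r.astype(np.uint8)); j=1+st[1:,4].argmax(); print(st[j],ce[j])
g=proj('wrist',[read_state()['position'],m.w([-50,-76.5,268])],c); print(g)
cv2.imwrite('pics/w2.png',im)
E
```

```text
pos [ 0.542  -0.2305  0.2721] J [-31.   -8.5 -32.3  29.   15.1 -18.7] clock 1.8667 | need [-2.1 -1.7 23.9] mm [ 0.2 -0.3  0. ] deg f 1
dp [-0.0052, -0.0043, 0.0599] dr [0.0067, -0.0093, 0.0016]
[ 250  232   43   88 3410] [271.34017595 276.99296188]
[[276.84252099 270.19313744]
 [273.583726   264.00391661]]
```

View pics/w2.png

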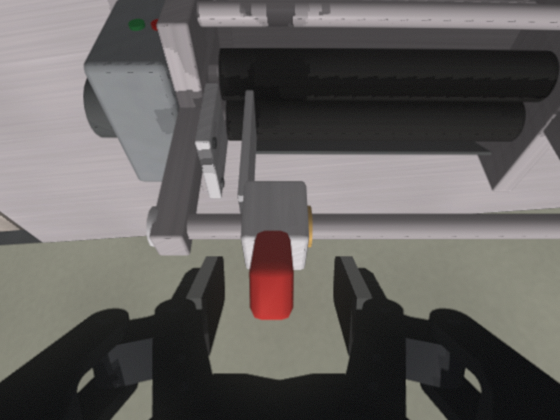

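The red grip (271,277) stands between the open fingers (224 and 334), 2 to 3 mm left of their centre. I go in and close.

apply_moves(dp=[[-0.003,-0.006,0.03],[-0.003,-0.006,0.06],[-0.003,-0.006,0.06]], dr=[[0,0,0],[0,0,0],[0,0,0]])

```text
clock: 2.17
position: [0.5576, -0.2358, 0.2589]
tcp_rot: [180.0, 40.0, 172.8]
contact_force: [-0.2, 1.6, -0.2]
gripper_width: 0.0475
grip_force: 0.0
```

apply_moves(dp=[[0,0,0],[0,0,0],[0,0,0],[0,0,0],[0,0,0]], dr=[[0,0,0],[0,0,0],[0,0,0],[0,0,0],[0,0,0]], gripper=-1)

```text
clock: 2.58
position: [0.5572, -0.2361, 0.2609]
tcp_rot: [-179.9, 40.1, 172.8]
contact_force: [-5.1, 1.6, 4.1]
gripper_width: 0.0172
grip_force: 58.3
```

apply_moves(dp=[[0,0.02,0],[0,0.07,0],[0,0.13,0],[0,0.19,0],[0,0.2,0]], dr=[[0,0,0],[0,0,0],[0,0,0],[0,0,0],[0,0,0]])

```text
clock: 3.0
position: [0.5677, -0.1546, 0.2609]
tcp_rot: [-180.0, 40.2, 172.9]
contact_force: [0.8, -3.2, 1.3]
gripper_width: 0.0172
grip_force: 62.4
```

apply_moves(dp=[[0,0.05,0],[0,0.1,0],[0,0.15,0],[0,0.16,0],[0,0.16,0]], dr=[[0,0,0],[0,0,0],[0,0,0],[0,0,0],[0,0,0]])

```text
clock: 3.42
position: [0.5758, -0.0918, 0.2609]
tcp_rot: [-180.0, 40.2, 172.9]
contact_force: [2.9, 2.0, 0.6]
gripper_width: 0.017
grip_force: 62.2
```

apply_moves(dp=[[0,0,0],[0,0,0],[0,0,0],[0,0,0]], dr=[[0,0,0],[0,0,0],[0,0,0],[0,0,0]], gripper=0.0)

```text
clock: 3.75
position: [0.5753, -0.0936, 0.2597]
tcp_rot: [-180.0, 40.1, 172.8]
contact_force: [0.2, 0.5, -0.2]
gripper_width: 0.0425
grip_force: 0.0
```

apply_moves(dp=[[0,0,-0.05],[0,0,-0.15],[0,0,-0.25],[0,0,-0.3],[0,0,-0.3]], dr=[[0,0,0],[0,0,0],[0,0,0],[0,0,0],[0,0,0]])

```text
clock: 4.17
position: [0.4982, -0.0837, 0.3566]
tcp_rot: [-179.9, 40.4, 172.8]
contact_force: [1.3, 0.9, 1.4]
gripper_width: 0.0427
grip_force: 0.0
```

```bash
cat > r.py <<'E'
from h import *
import sys
z=float(sys.argv[1]); M=pose(-11.8,0)
plan([.543,.295,z],M)
E
python3 r.py .25; python3 - <<'E'
from h import *
m=Mach();im,D=get_image('wrist');cv2.imwrite('pics/w3.png',im);c=cam('wrist')
h=cv2.cvtColor(im,cv2.COLOR_BGR2HSV)
v,u=np.mgrid[:420,:560];Q=m.i(dep('wrist',np.c_[u.ravel(),v.ravel()],D,c)).reshape(420,560,3)
r=((h[...,0]<8)|(h[...,0]>172))&(h[...,1]>120)&(Q[...,2]>200);print(Q[r].mean(0))
E
```

```text
pos [ 0.4982 -0.0837  0.3566] J [-11.1 -22.8 -30.7  41.7   2.4  -2.9] clock 4.1667 | need [ 71.4 381.5  78.8] mm [ 1.6 40.4  4.4] deg f 1.9
dp [0.094, 0.5021, 0.1037] dr [0.0273, 0.7091, 0.0769]
[-65.09825399  67.76866695 279.06585747]
```

apply_moves(dp=[[0.0,0.1,0],[0.09,0.2,0.08],[0.09,0.3,0.08],[0.09,0.4,0.08],[0.09,0.5,0.08]], dr=[[0,0,0],[0.02,0.2,0.03],[0.02,0.4,0.05],[0.03,0.6,0.07],[0.03,0.8,0.08]], gripper=1)

```text
clock: 4.63
position: [0.5142, 0.0987, 0.3026]
tcp_rot: [179.8, 16.2, 170.2]
contact_force: [1.2, 0.3, 0.7]
gripper_width: 0.0857
grip_force: 0.0
```

```bash
python3 r.py .22
```

```text
pos [0.5142 0.0987 0.3026] J [14.8  0.9 -7.1 67.1 -6.5 23.7] clock 4.6333 | need [ 27.9 198.   78.6] mm [ 0.5 16.2  2. ] deg f 1.03
dp [0.0676, 0.4804, 0.1907] dr [0.016, 0.5239, 0.0651]
```

apply_moves(dp=[[0.07,0.5,0.2],[0.07,0.5,0.2],[0.07,0.5,0.2],[0.07,0.5,0.2],[0.07,0.5,0.2]], dr=[[0.016,0.53,0.065],[0.016,0.53,0.065],[0.016,0.53,0.065],[0.016,0.53,0.065],[0.016,0.53,0.065]])

```text
clock: 5.05
position: [0.5421, 0.2723, 0.227]
tcp_rot: [180.0, 0.4, 168.2]
contact_force: [1.4, 0.0, 1.0]
gripper_width: 0.0856
grip_force: 0.0
```

apply_moves(dp=[[0,0,0],[0,0,0],[0,0,0]], dr=[[0,0,0],[0,0,0],[0,0,0]])

```text
clock: 5.3
position: [0.541, 0.2706, 0.2299]
tcp_rot: [179.9, 0.6, 168.3]
contact_force: [0.3, -0.2, 0.1]
gripper_width: 0.0856
grip_force: 0.0
```

```bash
python3 r.py .22; cat > puck.py <<'E'
from h import *
import sys
c=cam('wrist');im,D=get_image('wrist');cv2.imwrite(sys.argv[1],im)
h=cv2.cvtColor(im,cv2.COLOR_BGR2HSV)
v,u=np.mgrid[:420,:560];P=dep('wrist',np.c_[u.ravel(),v.ravel()],D,c).reshape(420,560,3)
e=np.hypot(P[...,0]-.543,P[...,1]-.295)
m=(e<.05)&(P[...,2]>.035)&(P[...,2]<.08)&(h[...,2]>70)&(h[...,1]<70)
k,l,st,ce=cv2.connectedComponentsWithStats(cv2.morphologyEx(m.astype(np.uint8),cv2.MORPH_OPEN,np.ones((3,3))));j=1+st[1:,4].argmax()
q=P[l==j];print('puck px',st[j],ce[j],q.mean(0).round(4),'zmax',np.percentile(q[:,2],98).round(4),cv2.minAreaRect(q[:,:2].astype(np.float32)*1000))
b=(e<.12)&(P[...,2]>.04)&(P[...,2]<.08)&(h[...,2]<60)
k,l,st,ce=cv2.connectedComponentsWithStats(b.astype(np.uint8))
for j in range(1,k):
    if st[j,4]>300: q=P[l==j];print('black',st[j],q.mean(0).round(4),cv2.minAreaRect(q[:,:2].astype(np.float32)*1000))
w=(e<.16)&(P[...,2]>.004)&(P[...,2]<.018)&(h[...,0]>8)&(h[...,0]<28)&(h[...,1]>70)
print('rack',cv2.minAreaRect(P[w][:,:2].astype(np.float32)*1000))
E
python3 puck.py pics/w4.png
```

```text
pos [0.541  0.2706 0.2299] J [26.7 24.6 15.  79.9 -0.3 38.4] clock 5.3 | need [ 3.1 24.3  9.9] mm [0.1 0.6 0.1] deg f 1
dp [0.0078, 0.0608, 0.0248] dr [0.0027, 0.0188, 0.0042]
puck px [284 165  47  33 999] [311.91491491 183.66466466] [0.5472 0.3013 0.0548] zmax 0.058 ((545.5100708007812, 297.1069030761719), (41.595375061035156, 32.24830627441406), 78.06388854980469)
black [ 285   94   51   49 2333] [0.4901 0.3097 0.053 ] ((491.0604553222656, 309.9320068359375), (42.782447814941406, 42.35890197753906), 77.16879272460938)
black [284 153  45  34 537] [0.5254 0.298  0.0487] ((534.3359985351562, 298.94927978515625), (41.008766174316406, 27.781251907348633), 78.54340362548828)
black [ 278  206   45   42 1752] [0.5868 0.283  0.053 ] ((589.6121215820312, 282.3265686035156), (41.82014465332031, 40.41020202636719), 79.11682891845703)
rack ((541.4805908203125, 295.3798828125), (84.33518981933594, 199.6696014404297), 77.5484390258789)
```

View pics/w4.png

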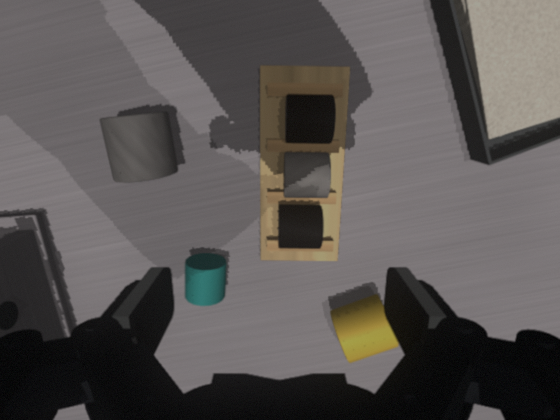

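The grey puck lies in the rack's middle place at about (308,173), half in shadow. The black ones are at (310,118) and (300,226). I aim at (0.5418, 0.2968).

```bash
sed -i 's/plan(.*/plan([.5418,.2968,z],pose(-12,0))/' r.py; python3 r.py .09
```

```text
pos [0.5412 0.2702 0.2308] J [26.7 24.5 15.  79.9 -0.3 38.4] clock 5.35 | need [  6.4  25.9 140.8] mm [0.1 0.6 0.3] deg f 1
dp [0.016, 0.0647, 0.3519] dr [0.0044, 0.0207, 0.0093]
```

apply_moves(dp=[[0.016,0.065,0.05],[0.016,0.065,0.15],[0.016,0.065,0.25],[0.016,0.065,0.35],[0.016,0.065,0.35]], dr=[[0.004,0.02,0.009],[0.004,0.02,0.009],[0.004,0.02,0.009],[0.004,0.02,0.009],[0.004,0.02,0.009]])

```text
clock: 5.77
position: [0.5384, 0.2945, 0.0846]
tcp_rot: [-179.7, -0.4, 168.0]
contact_force: [-0.7, -1.2, -1.1]
gripper_width: 0.0855
grip_force: 0.0
```

apply_moves(dp=[[0,0,0],[0,0,0]], dr=[[0,0,0],[0,0,0]])

```text
clock: 5.93
position: [0.5431, 0.2977, 0.0941]
tcp_rot: [179.8, 0.2, 168.0]
contact_force: [-0.4, -0.0, 1.1]
gripper_width: 0.0857
grip_force: 0.0
```

```bash
python3 r.py .018; python3 puck.py pics/w5.png
```

```text
pos [0.5431 0.2977 0.0941] J [28.7 29.2  2.3 62.9  0.  40.7] clock 5.9333 | need [ 1.3 -1.3 76.1] mm [ 0.2  0.2 -0. ] deg f 1
dp [0.0032, -0.0033, 0.1902] dr [0.0052, 0.0057, -0.0005]
puck px [241 254  14   9  90] [246.37777778 258.82222222] [0.5523 0.278  0.0511] zmax 0.0549 ((552.7628784179688, 278.4871826171875), (7.3937835693359375, 10.057433128356934), 75.15714263916016)
black [ 238   97   84   80 6444] [0.4895 0.3103 0.0533] ((491.1717529296875, 309.96636962890625), (43.00418472290039, 42.278602600097656), 77.16201782226562)
black [ 240  193   75   70 3408] [0.5376 0.295  0.0533] ((540.4740600585938, 298.13543701171875), (40.26649475097656, 40.645687103271484), 78.0308837890625)
black [ 233  275   73   64 4306] [0.5844 0.2841 0.0527] ((588.2769775390625, 283.2998962402344), (42.06239318847656, 36.800899505615234), 77.83440399169922)
rack ((541.325927734375, 295.6688232421875), (84.87037658691406, 199.42550659179688), 77.6873779296875)
```

View pics/w5.png

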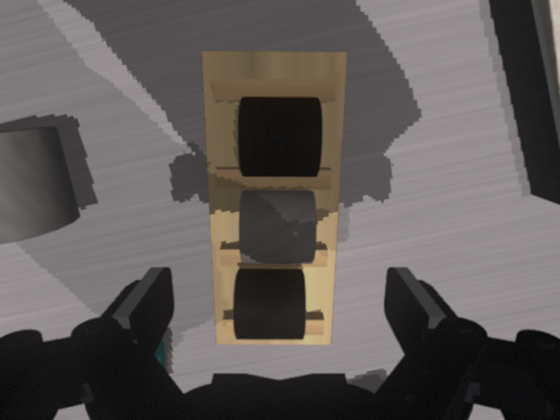

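The puck (278,226) is squarely between the fingers (172 and 386). I go down gently.

apply_moves(dp=[[0.004,-0.003,0.04],[0.004,-0.003,0.08],[0.004,-0.003,0.12],[0.004,-0.003,0.15],[0.004,-0.003,0.17]], dr=[[0,0,0],[0,0,0],[0,0,0],[0,0,0],[0,0,0]])

```text
clock: 6.4
position: [0.5412, 0.2974, 0.0246]
tcp_rot: [179.9, 0.2, 168.0]
contact_force: [-0.1, -0.2, 0.3]
gripper_width: 0.0853
grip_force: 0.0
```

apply_moves(dp=[[0,0,0.006],[0,0,0.01],[0,0,0.01]], dr=[[0,0,0],[0,0,0],[0,0,0]])

```text
clock: 6.65
position: [0.5407, 0.2972, 0.0202]
tcp_rot: [179.9, 0.1, 168.0]
contact_force: [-0.5, -0.3, -0.1]
gripper_width: 0.0856
grip_force: 0.0
```

```bash
python3 r.py .018
```

```text
pos [0.5407 0.2972 0.0202] J [28.8 32.3 -3.9 53.6  0.  40.8] clock 6.65 | need [-1.2 -0.2  2.2] mm [0.1 0.1 0. ] deg f 1
dp [-0.0029, -0.0005, 0.0054] dr [0.0032, 0.0035, 0.0012]
```

apply_moves(dp=[[0,0,0],[0,0,0],[0,0,0],[0,0,0],[0,0,0]], dr=[[0,0,0],[0,0,0],[0,0,0],[0,0,0],[0,0,0]], gripper=-1)

```text
clock: 7.07
position: [0.5402, 0.297, 0.0196]
tcp_rot: [179.9, 0.1, 168.0]
contact_force: [-1.1, -1.8, 5.3]
gripper_width: 0.0413
grip_force: 60.0
```

apply_moves(dp=[[0,0,0],[0,0,-0.02],[0,0,-0.05],[0,0,-0.1],[0,0,-0.15]], dr=[[0,0,0],[0,0,0],[0,0,0],[0,0,0],[0,0,0]])

```text
clock: 7.48
position: [0.5395, 0.2966, 0.0798]
tcp_rot: [-180.0, -0.0, 168.0]
contact_force: [0.2, 0.1, -1.7]
gripper_width: 0.0416
grip_force: 60.8
```

apply_moves(dp=[[0,0,-0.08],[0,0,-0.16],[0,0,-0.24],[0,0,-0.32],[0,0,-0.4]], dr=[[0,0,0],[0,0,0],[0,0,0],[0,0,0],[0,0,0]])

```text
clock: 7.9
position: [0.5393, 0.2965, 0.2413]
tcp_rot: [179.9, 0.0, 168.0]
contact_force: [0.7, -0.3, -0.9]
gripper_width: 0.0412
grip_force: 60.8
```

```bash
cat > n.py <<'E'
from h import *
import sys
# puck centre wanted at machine (x,y,z); tool lean L; puck centre = TCP - K*ztool
x,y,z,L=map(float,sys.argv[1:5]); m=Mach();M=pose(m.yaw,L)
K=.0142
plan(m.w([x,y,z])+K*M[:,2],M); s=read_state(); A=rot(s['tcp_rot'])
print('puck now (machine mm)',m.i(s['position']-K*A[:,2]).round(1),'F',s['contact_force'].round(1),'w',s['gripper_width'],s['grip_force'])
E
python3 n.py -120 -50 240 35
```

```text
pos [0.5393 0.2965 0.2413] J [28.8 26.5 19.5 83.   0.  40.8] clock 7.9 | need [ -54.1 -494.8   12.6] mm [ -1.4 -34.9  -4.5] deg f 2.39
dp [-0.0566, -0.518, 0.0132] dr [-0.019, -0.4876, -0.0625]
puck now (machine mm) [[-126.1  447.5  255.5]] F [ 0.7 -0.3 -0.9] w 0.04124014010193473 60.84278583526611
```

Puck held (41 mm wide). I carry it to a point in front of the machine with lean 40°.

apply_moves(dp=[[-0.03,-0.05,0],[-0.06,-0.14,0],[-0.06,-0.23,0.01],[-0.06,-0.33,0.01],[-0.06,-0.43,0.01]], dr=[[0,0,0],[-0.01,-0.1,0],[-0.01,-0.2,-0.02],[-0.02,-0.3,-0.04],[-0.02,-0.4,-0.06]])

```text
clock: 8.32
position: [0.5269, 0.1219, 0.2349]
tcp_rot: [179.6, 12.2, 169.8]
contact_force: [0.3, -1.3, -0.8]
gripper_width: 0.0417
grip_force: 61.0
```

```bash
python3 n.py -130 -50 238 40
```

```text
pos [0.5269 0.1219 0.2349] J [15.9  6.6 -9.5 62.7 -4.9 25.5] clock 8.3167 | need [  -9.1 -322.6    7.6] mm [ -0.8 -27.8  -2.6] deg f 1.55
dp [-0.0147, -0.5209, 0.0122] dr [-0.0178, -0.5985, -0.057]
puck now (machine mm) [[-119.1  272.8  248.8]] F [ 0.3 -1.3 -0.8] w 0.04171630255839999 61.04061841964722
```

apply_moves(dp=[[0.02,-0.1,-0.0],[0.03,-0.2,-0.0],[0.03,-0.3,-0.0],[0.03,-0.4,0.0],[0.03,-0.5,0.0]], dr=[[0,-0.1,0],[-0.01,-0.2,-0.02],[-0.015,-0.35,-0.03],[-0.018,-0.5,-0.05],[-0.02,-0.6,-0.06]])

```text
clock: 8.73
position: [0.4799, -0.0703, 0.2313]
tcp_rot: [179.7, 30.2, 171.7]
contact_force: [1.2, -0.1, -2.5]
gripper_width: 0.0414
grip_force: 61.0
```

```bash
python3 n.py -130 -50 238 40
```

```text
pos [ 0.4799 -0.0703  0.2313] J [ -8.6 -15.9 -37.9  37.8   0.5  -0.3] clock 8.7333 | need [ -14.6 -125.8   12.7] mm [-0.2 -9.8 -0.8] deg f 1
dp [-0.0366, -0.3145, 0.0316] dr [-0.0081, -0.3274, -0.0275]
puck now (machine mm) [[-145.2   76.1  243.6]] F [ 1.2 -0.1 -2.5] w 0.04140259406044767 61.04930877685547
```

apply_moves(dp=[[0,-0.1,0.0],[-0.01,-0.2,0.01],[-0.037,-0.3,0.02],[-0.037,-0.315,0.032],[-0.037,-0.315,0.032]], dr=[[0,-0.1,0],[0,-0.2,0],[-0.008,-0.33,-0.027],[-0.008,-0.33,-0.027],[-0.008,-0.33,-0.027]])

```text
clock: 9.15
position: [0.4813, -0.2002, 0.226]
tcp_rot: [179.9, 39.8, 172.3]
contact_force: [0.2, 1.2, -1.6]
gripper_width: 0.0412
grip_force: 61.4
```

apply_moves(dp=[[0,0,0],[0,0,0],[0,0,0]], dr=[[0,0,0],[0,0,0],[0,0,0]])

```text
clock: 9.4
position: [0.4827, -0.1956, 0.2267]
tcp_rot: [179.8, 39.8, 172.5]
contact_force: [0.1, -0.1, -2.1]
gripper_width: 0.0411
grip_force: 61.4
```

```bash
python3 n.py -26 -50 151 40; python3 - <<'E'
from h import *
from scipy.optimize import least_squares
m=Mach();c=cam('wrist');im,D=get_image('wrist');cv2.imwrite('pics/w6.png',im)
h=cv2.cvtColor(im,cv2.COLOR_BGR2HSV)
v,u=np.mgrid[:420,:560];Q=m.i(dep('wrist',np.c_[u.ravel(),v.ravel()],D,c)).reshape(420,560,3)
b=(Q[...,1]>-100)&(Q[...,1]<30)&(Q[...,2]>80)&(Q[...,2]<115)&(h[...,2]<60)
for nm,x0 in (('A',-23),('B',23)):
    q=Q[b&(abs(Q[...,0]-x0)<18)]
    if len(q)>50:
        f=least_squares(lambda a:np.hypot(q[:,0]-a[0]-a[2]*q[:,1],q[:,2]-a[1])-20,[x0,85,0],loss='soft_l1');print(nm,len(q),f.x.round(3),np.std(f.fun).round(2))
q=Q[(Q[...,1]>-60)&(Q[...,1]<20)&(Q[...,2]>205)&(Q[...,2]<240)&(abs(Q[...,0]+10)<25)]
if len(q)>50:
    f=least_squares(lambda a:np.hypot(q[:,0]-a[0],q[:,2]-a[1])-8,[-10,220],loss='soft_l1');print('rod',len(q),f.x.round(2))
E
```

```text
pos [ 0.4827 -0.1956  0.2267] J [-31.1 -15.7 -44.5  23.9  15.  -18.6] clock 9.4 | need [-23.3  -2.3 132.1] mm [ 0.1 -0.2 -0.1] deg f 1
dp [-0.0583, -0.0057, 0.3302] dr [0.0025, -0.0074, -0.0031]
puck now (machine mm) [[-128.4  -47.9  237.6]] F [ 0.1 -0.1 -2.1] w 0.041133932320883054 61.36467218399048
A 4340 [-2.3311e+01  8.6270e+01 -1.0000e-03] 0.61
B 3198 [22.704 86.27   0.   ] 0.62
```

View pics/w6.png

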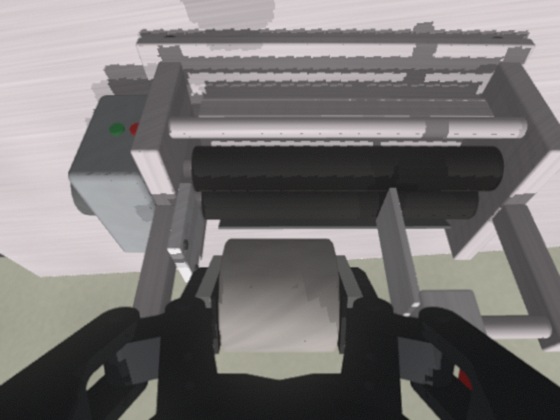

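The puck (280,295) is held level in front of the rollers, with the stop at left (185,235) and the guide far right (400,250). The roller fit agrees with my machine frame to within 0.5 mm. I go in.

apply_moves(dp=[[-0.058,-0.006,0.06],[-0.058,-0.006,0.12],[-0.058,-0.006,0.19],[-0.058,-0.006,0.26],[-0.058,-0.006,0.32]], dr=[[0.002,-0.007,-0.003],[0.002,-0.007,-0.003],[0.002,-0.007,-0.003],[0.002,-0.007,-0.003],[0.002,-0.007,-0.003]])

```text
clock: 9.87
position: [0.5824, -0.2102, 0.1418]
tcp_rot: [180.0, 40.0, 172.7]
contact_force: [1.3, 0.4, -1.3]
gripper_width: 0.0412
grip_force: 61.4
```

apply_moves(dp=[[0,0,0],[0,0,0],[0,0,0]], dr=[[0,0,0],[0,0,0],[0,0,0]])

```text
clock: 10.12
position: [0.5812, -0.2108, 0.1434]
tcp_rot: [180.0, 40.0, 172.7]
contact_force: [-0.4, -0.2, -1.0]
gripper_width: 0.0411
grip_force: 61.3
```

```bash
python3 n.py 0 -50 124 40
```

```text
pos [ 0.5812 -0.2108  0.1434] J [-25.9   1.6 -44.1   5.8  11.8 -14.5] clock 10.1167 | need [-2.6  0.3 41.6] mm [ 0. -0.  0.] deg f 1
dp [-0.0064, 0.0007, 0.1041] dr [0.0007, -0.0001, 0.0002]
puck now (machine mm) [[-28.7 -50.3 154.3]] F [-0.4 -0.2 -1. ] w 0.04106140287429074 61.28584384918213
```

apply_moves(dp=[[-0.006,0,0.03],[-0.006,0,0.06],[-0.006,0,0.085],[-0.006,0,0.1],[-0.006,0,0.1]], dr=[[0,0,0],[0,0,0],[0,0,0],[0,0,0],[0,0,0]])

```text
clock: 10.53
position: [0.6085, -0.2149, 0.1133]
tcp_rot: [180.0, 40.0, 172.6]
contact_force: [-0.3, -0.1, -1.9]
gripper_width: 0.0416
grip_force: 61.4
```

apply_moves(dp=[[0,0,0],[0,0,0]], dr=[[0,0,0],[0,0,0]])

```text
clock: 10.7
position: [0.6082, -0.2151, 0.1142]
tcp_rot: [180.0, 40.0, 172.6]
contact_force: [0.6, 0.6, -0.6]
gripper_width: 0.0415
grip_force: 61.4
```

```bash
python3 n.py 0 -50 121 40
```

```text
pos [ 0.6082 -0.2151  0.1142] J [-24.9   7.1 -43.4   0.9  11.2 -13.6] clock 10.7 | need [1.6 1.1 4. ] mm [-0.  0. -0.] deg f 1
dp [0.0039, 0.0029, 0.01] dr [-0.001, 0.0003, -0.0016]
puck now (machine mm) [[ -1.4 -51.1 125.1]] F [ 0.6  0.6 -0.6] w 0.041516046950856166 61.39745235443115
```

apply_moves(dp=[[0.001,0,0.003],[0.002,0,0.006],[0.004,0,0.01],[0.004,0,0.01],[0.004,0,0.01]], dr=[[0,0,0],[0,0,0],[0,0,0],[0,0,0],[0,0,0]])

```text
clock: 11.12
position: [0.6096, -0.2152, 0.1094]
tcp_rot: [180.0, 40.0, 172.6]
contact_force: [0.1, -0.3, -0.8]
gripper_width: 0.0412
grip_force: 61.4
```

```bash
python3 n.py 0 -50 119.5 40
```

```text
pos [ 0.6096 -0.2152  0.1094] J [-24.8   7.7 -43.5   0.1  11.1 -13.5] clock 11.1167 | need [0.5 1.1 0.6] mm [-0.  -0.  -0.1] deg f 1
dp [0.0012, 0.0028, 0.0016] dr [-0.0008, -0.0009, -0.0019]
puck now (machine mm) [[ -0.  -51.1 120.3]] F [ 0.1 -0.3 -0.8] w 0.041234647193098196 61.39754891395569
```

apply_moves(dp=[[0.0016,0,0.0019],[0.0016,0,0.0019],[0.0016,0,0.0019]], dr=[[0,0,0],[0,0,0],[0,0,0]])

```text
clock: 11.37
position: [0.6098, -0.2153, 0.109]
tcp_rot: [180.0, 40.0, 172.6]
contact_force: [-4.8, 1.3, 5.2]
gripper_width: 0.0415
grip_force: 62.8
```

apply_moves(dp=[[0.0016,0,0.0019],[0.0016,0,0.0019],[0.0016,0,0.0019]], dr=[[0,0,0],[0,0,0],[0,0,0]])

```text
clock: 11.62
position: [0.6099, -0.2154, 0.1089]
tcp_rot: [180.0, 40.1, 172.6]
contact_force: [-20.5, 5.4, 22.3]
gripper_width: 0.0411
grip_force: 65.7
```

apply_moves(dp=[[0,0,-0.003],[0,0,-0.003],[0,0,-0.003]], dr=[[0,0,0],[0,0,0],[0,0,0]])

```text
clock: 11.87
position: [0.6089, -0.2152, 0.1085]
tcp_rot: [180.0, 40.0, 172.6]
contact_force: [-0.9, -0.1, 0.2]
gripper_width: 0.0412
grip_force: 61.7
```

apply_moves(dp=[[0,0,0],[0,0,0],[0,0,0],[0,0,0],[0,0,0]], dr=[[0,0,0],[0,0,0],[0,0,0],[0,0,0],[0,0,0]], gripper=0.5)

```text
clock: 12.28
position: [0.609, -0.2152, 0.1085]
tcp_rot: [180.0, 40.0, 172.6]
contact_force: [0.2, 0.3, -0.3]
gripper_width: 0.0644
grip_force: 0.0
```

apply_moves(dp=[[0,0,-0.03],[0,0,-0.07],[0,0,-0.13],[0,0,-0.2],[0,0,-0.27]], dr=[[0,0,0],[0,0,0],[0,0,0],[0,0,0],[0,0,0]])

```text
clock: 12.7
position: [0.5391, -0.2059, 0.1916]
tcp_rot: [180.0, 39.9, 172.6]
contact_force: [0.6, 0.3, 0.5]
gripper_width: 0.0639
grip_force: 0.0
```

apply_moves(dp=[[0,0,-0.08],[0.03,0,-0.14],[0.06,0,-0.14],[0.06,0,-0.14]], dr=[[0,0,0],[0,0,0],[0,0,0],[0,0,0]])

```text
clock: 13.03
position: [0.4847, -0.1992, 0.2188]
tcp_rot: [-180.0, 40.0, 172.5]
contact_force: [-0.1, 0.4, -1.0]
gripper_width: 0.0639
grip_force: 0.0
```

```bash
cat > look.py <<'E'
from h import *
import sys
m=Mach();c=cam('wrist');im,D=get_image('wrist');cv2.imwrite(sys.argv[1],im)
h=cv2.cvtColor(im,cv2.COLOR_BGR2HSV)
v,u=np.mgrid[:420,:560];Q=m.i(dep('wrist',np.c_[u.ravel(),v.ravel()],D,c)).reshape(420,560,3)
p=(abs(Q[...,0])<24)&(Q[...,1]>-118)&(Q[...,1]<40)&(Q[...,2]>112)&(Q[...,2]<150)&(h[...,2]>60)
k,l,st,ce=cv2.connectedComponentsWithStats(p.astype(np.uint8))
for j in range(1,k):
    if st[j,4]>100: q=Q[l==j];print('puck?',st[j],ce[j].round(0),q.mean(0).round(1),np.percentile(q,[1,99],axis=0).round(1).tolist())
r=((h[...,0]<8)|(h[...,0]>172))&(h[...,1]>120)&(Q[...,2]>200)
if r.any(): print('red',r.sum(),Q[r].mean(0).round(1),np.percentile(Q[r],[1,99],axis=0).round(1).tolist())
print(read_state()['position'])
E
python3 look.py pics/w7.png
```

```text
puck? [ 253  199   52   49 2463] [279. 223.] [-14.9 -50.4 132.3] [[-23.0, -71.0, 112.9], [8.7, -30.0, 143.6]]
red 102 [-91.3  47.9 263.6] [[-171.4, 2.7, 256.3], [-56.7, 67.9, 274.8]]
[ 0.48563919 -0.19929512  0.21872227]
```

View pics/w7.png

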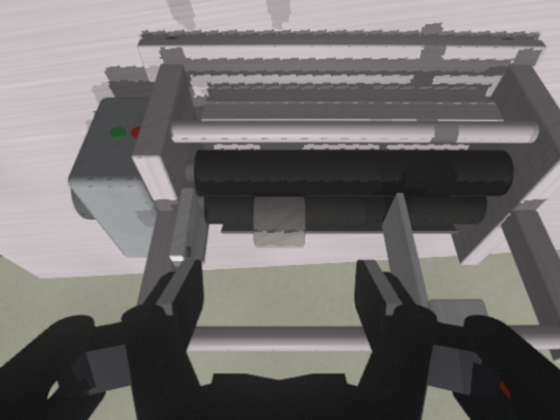

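The puck lies squarely in the nip at (279,223), its ends at machine y −71 and −30, its top at the right height. Now back to the guide grip.

```bash
cat > gg.py <<'E'
from h import *
import sys
b=float(sys.argv[1])/1000;M=pose(-7.2,40)
plan(np.array([.5753,-.0936,.2597])-b*M[:,2],M)
E
python3 gg.py 110
```

```text
pos [ 0.4856 -0.1993  0.2187] J [-31.3 -14.9 -45.3  22.1  15.1 -18.7] clock 13.0833 | need [-83.9 116.1 -93. ] mm [-0.2  0.  -0.2] deg f 1
dp [-0.2099, 0.2903, -0.2326] dr [-0.0052, 0.0002, -0.0066]
```

apply_moves(dp=[[0,0,-0.1],[0,0.0,-0.2],[-0.07,0.06,-0.24],[-0.14,0.12,-0.24],[-0.2,0.19,-0.24]], dr=[[0,0,0],[0,0,0],[0,0,0],[0,0,0],[0,0,0]], gripper=0.1)

```text
clock: 13.5
position: [0.4971, -0.1246, 0.3467]
tcp_rot: [-180.0, 40.2, 172.4]
contact_force: [0.8, -0.9, -0.2]
gripper_width: 0.0471
grip_force: 0.0
```

```bash
python3 gg.py 60
```

```text
pos [ 0.4971 -0.1246  0.3467] J [-18.3 -21.4 -31.1  40.6   6.8  -8.2] clock 13.5 | need [-0.1 40.9 53.8] mm [-0.3  0.2 -0.3] deg f 1
dp [-0.0002, 0.1022, 0.1345] dr [-0.0097, 0.0066, -0.0108]
```

apply_moves(dp=[[0,0.05,0],[0,0.102,0],[0,0.102,0.05],[0,0.102,0.1],[0,0.102,0.13]], dr=[[-0.01,0.006,-0.01],[-0.01,0.006,-0.01],[-0.01,0.006,-0.01],[-0.01,0.006,-0.01],[-0.01,0.006,-0.01]])

```text
clock: 13.92
position: [0.5353, -0.0867, 0.3021]
tcp_rot: [179.9, 39.7, 173.1]
contact_force: [0.3, -0.2, -0.9]
gripper_width: 0.0474
grip_force: 0.0
```

```bash
python3 gg.py 0; python3 - <<'E'
from h import *
im,D=get_image('wrist');h=cv2.cvtColor(im,cv2.COLOR_BGR2HSV)
r=((h[...,0]<8)|(h[...,0]>172))&(h[...,1]>120)
k,l,st,ce=cv2.connectedComponentsWithStats(r.astype(np.uint8)); j=1+st[1:,4].argmax(); print(st[j],ce[j])
E
```

```text
pos [ 0.5353 -0.0867  0.3021] J [-10.6 -17.1 -34.7  32.7   2.4  -2.8] clock 13.9167 | need [-4.1 -2.1 58.5] mm [ 0.2 -0.3  0.2] deg f 1
dp [-0.0102, -0.0051, 0.1462] dr [0.0082, -0.0094, 0.0066]
[ 262  209   34   66 1978] [278.12082912 242.41304348]
```

Red is centred at column 278 (finger centre 279). I go in and close.

apply_moves(dp=[[-0.006,-0.003,0.05],[-0.01,-0.004,0.1],[-0.01,-0.004,0.14],[-0.01,-0.004,0.146],[-0.01,-0.004,0.146]], dr=[[0.008,-0.009,0.006],[0.008,-0.009,0.006],[0.008,-0.009,0.006],[0.008,-0.009,0.006],[0.008,-0.009,0.006]])

```text
clock: 14.38
position: [0.5739, -0.094, 0.2606]
tcp_rot: [-180.0, 39.9, 172.7]
contact_force: [-0.0, 0.4, 0.5]
gripper_width: 0.0474
grip_force: 0.0
```

apply_moves(dp=[[0,0,0],[0,0,0],[0,0,0],[0,0,0],[0,0,0]], dr=[[0,0,0],[0,0,0],[0,0,0],[0,0,0],[0,0,0]], gripper=-1)

```text
clock: 14.8
position: [0.574, -0.0941, 0.263]
tcp_rot: [-180.0, 40.2, 172.7]
contact_force: [-6.5, 2.0, 6.0]
gripper_width: 0.0173
grip_force: 58.4
```

```bash
python3 - <<'E'
from h import *
m=Mach();s=read_state();print(m.i(s['position']),s['contact_force'],s['gripper_width'],s['tcp_rot'])
E
```

```text
[[-41.71873118  64.51036016 262.9752687 ]] [-6.47270534  2.00844798  6.01338795] 0.01726110517112881 [-179.9874301    40.18013022  172.73829983]
```

apply_moves(dp=[[0,-0.03,0],[0,-0.06,0],[0,-0.09,0],[0,-0.12,0],[0,-0.15,0]], dr=[[0,0,0],[0,0,0],[0,0,0],[0,0,0],[0,0,0]])

```text
clock: 15.22
position: [0.5662, -0.1539, 0.263]
tcp_rot: [-180.0, 40.2, 172.8]
contact_force: [-5.6, 4.7, 5.1]
gripper_width: 0.017
grip_force: 59.1
```

apply_moves(dp=[[0,-0.015,0],[0,-0.03,0],[0,-0.045,0],[0,-0.06,0],[0,-0.075,0]], dr=[[0,0,0],[0,0,0],[0,0,0],[0,0,0],[0,0,0]])

```text
clock: 15.63
position: [0.5624, -0.1834, 0.263]
tcp_rot: [-180.0, 40.2, 172.8]
contact_force: [-7.9, 6.6, 8.0]
gripper_width: 0.0176
grip_force: 59.7
```

```bash
cat > q.py <<'E'
from h import *
m=Mach();s=read_state();print(m.i(s['position']),(s['contact_force']@m.M).round(2),s['gripper_width'],s['tcp_rot'].round(2))
E
python3 q.py
```

```text
[[-41.74530081 -25.58583846 262.99829199]] [-8.68  5.55  8.03] 0.01757441727995478 [-179.99   40.17  172.75]
```

apply_moves(dp=[[0,-0.012,0],[0,-0.024,0],[0,-0.036,0],[0,-0.048,0],[0,-0.055,0]], dr=[[0,0,0],[0,0,0],[0,0,0],[0,0,0],[0,0,0]])

```text
clock: 16.05
position: [0.5596, -0.2054, 0.263]
tcp_rot: [-180.0, 40.2, 172.7]
contact_force: [-10.0, 5.3, 8.3]
gripper_width: 0.017
grip_force: 59.8
```

apply_moves(dp=[[0,0,0],[0,0,0]], dr=[[0,0,0],[0,0,0]])

```text
clock: 16.22
position: [0.5595, -0.2057, 0.263]
tcp_rot: [-179.9, 40.2, 172.7]
contact_force: [-10.5, -0.8, 6.9]
gripper_width: 0.0172
grip_force: 59.6
```

```bash
python3 q.py
```

```text
[[-41.7566759  -48.04695629 262.96370133]] [-10.36  -2.15   6.92] 0.017178209376284753 [-179.92   40.16  172.72]
```

apply_moves(dp=[[0,-0.003,0],[0,-0.006,0],[0,-0.006,0]], dr=[[0,0,0],[0,0,0],[0,0,0]])

```text
clock: 16.47
position: [0.5593, -0.2076, 0.263]
tcp_rot: [-180.0, 40.2, 172.7]
contact_force: [-10.4, 4.4, 8.4]
gripper_width: 0.0173
grip_force: 59.8
```

```bash
python3 q.py
```

```text
[[-41.76487009 -49.96220261 262.98738542]] [-10.88   3.03   8.38] 0.017302763378427385 [-179.97   40.16  172.75]
```

Gap about 48 mm by estimate; I creep on in 1.2 mm steps, watching the y force.

apply_moves(dp=[[0,-0.003,0],[0,-0.006,0],[0,-0.006,0]], dr=[[0,0,0],[0,0,0],[0,0,0]])

```text
clock: 16.72
position: [0.559, -0.21, 0.2629]
tcp_rot: [-180.0, 40.2, 172.7]
contact_force: [-9.3, 3.9, 8.5]
gripper_width: 0.0169
grip_force: 59.8
```

apply_moves(dp=[[0,-0.003,0],[0,-0.003,0]], dr=[[0,0,0],[0,0,0]])

```text
clock: 16.88
position: [0.5588, -0.2111, 0.263]
tcp_rot: [-180.0, 40.2, 172.7]
contact_force: [-9.8, 4.3, 7.1]
gripper_width: 0.0168
grip_force: 59.8
```

apply_moves(dp=[[0,-0.003,0],[0,-0.003,0]], dr=[[0,0,0],[0,0,0]])

```text
clock: 17.05
position: [0.5587, -0.2123, 0.263]
tcp_rot: [-180.0, 40.2, 172.7]
contact_force: [-10.4, 4.1, 8.0]
gripper_width: 0.0173
grip_force: 59.8
```

```bash
python3 q.py
```

```text
[[-41.7675629  -54.70093775 262.95684113]] [-10.81   2.72   8.02] 0.01730643912257535 [-179.97   40.16  172.75]
```

apply_moves(dp=[[0,-0.003,0],[0,-0.003,0]], dr=[[0,0,0],[0,0,0]])

```text
clock: 17.22
position: [0.5585, -0.2135, 0.263]
tcp_rot: [-180.0, 40.2, 172.8]
contact_force: [-9.9, 3.6, 7.0]
gripper_width: 0.0167
grip_force: 59.8
```

apply_moves(dp=[[0,-0.002,0],[0,-0.002,0]], dr=[[0,0,0],[0,0,0]])

```text
clock: 17.38
position: [0.5585, -0.2138, 0.263]
tcp_rot: [180.0, 40.2, 172.8]
contact_force: [-10.6, 8.2, 9.5]
gripper_width: 0.0172
grip_force: 60.0
```

apply_moves(dp=[[0,-0.002,0],[0,-0.002,0]], dr=[[0,0,0],[0,0,0]])

```text
clock: 17.55
position: [0.5585, -0.2138, 0.263]
tcp_rot: [179.9, 40.2, 172.8]
contact_force: [-10.3, 15.6, 10.2]
gripper_width: 0.0165
grip_force: 60.2
```

The guide stopped at grip y −56.2 mm (gap about 42 mm) and the force is rising, so the puck is at the stop. I relax it, let go and back off.

apply_moves(dp=[[0,0.003,0],[0,0.003,0]], dr=[[0,0,0],[0,0,0]])

```text
clock: 17.72
position: [0.5585, -0.2137, 0.263]
tcp_rot: [-180.0, 40.2, 172.8]
contact_force: [-10.6, 4.6, 7.2]
gripper_width: 0.0173
grip_force: 59.8
```

apply_moves(dp=[[0,0,0],[0,0,0],[0,0,0],[0,0,0]], dr=[[0,0,0],[0,0,0],[0,0,0],[0,0,0]], gripper=0.0)

```text
clock: 18.05
position: [0.5587, -0.2141, 0.2619]
tcp_rot: [-180.0, 40.1, 172.7]
contact_force: [-0.1, 0.6, 0.2]
gripper_width: 0.0424
grip_force: 0.0
```

apply_moves(dp=[[0,0,-0.04],[0,0,-0.1],[0,0,-0.18],[0,0,-0.27],[0,0,-0.27]], dr=[[0,0,0],[0,0,0],[0,0,0],[0,0,0],[0,0,0]])

```text
clock: 18.47
position: [0.4886, -0.2055, 0.3505]
tcp_rot: [-179.8, 40.4, 172.9]
contact_force: [1.3, -0.2, 2.5]
gripper_width: 0.0429
grip_force: 0.0
```

apply_moves(dp=[[0,0.03,0],[0.1,0.06,0],[0.18,0.08,0],[0.18,0.08,0],[0.18,0.08,0]], dr=[[0,0,0],[0,0,0],[0,0,0],[0,0,0],[0,0,0]])

```text
clock: 18.88
position: [0.4381, -0.166, 0.2971]
tcp_rot: [-180.0, 40.1, 172.7]
contact_force: [0.2, -0.5, 1.3]
gripper_width: 0.0427
grip_force: 0.0
```

```bash
python3 look.py pics/w8.png
```

```text
puck? [231 165   7  54 192] [234. 192.] [ -1.6 -71.4 131.8] [[-23.3, -71.6, 112.5], [23.1, -71.2, 149.7]]
puck? [ 188  167   39   38 1376] [207. 185.] [-14.5 -98.7 132.7] [[-23.1, -117.5, 112.7], [7.2, -79.1, 143.7]]
red 1109 [-66.7 -52.5 277.8] [[-171.5, -61.3, 250.7], [-50.6, -44.9, 320.0]]
[ 0.43927216 -0.16664744  0.29861411]
```

View pics/w8.png

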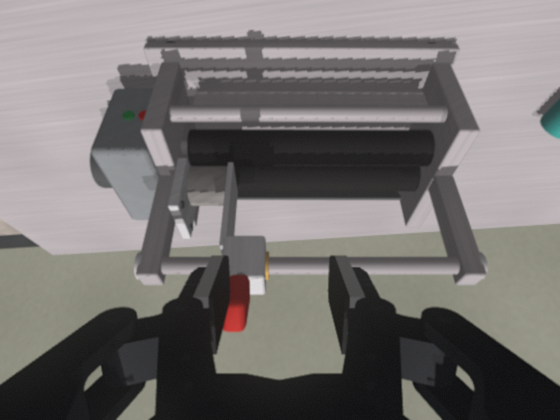

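The puck (207,185) sits between the stop plate and the guide plate with no visible gap. The guide's outer face at −71.4 mm gives a gap of about 42 mm. I hand in.

```bash
python3 -c "
from bench import *
print(finish_job())"
```

```text
the job is handed in; nothing more can be done
None
```

The job is handed in: the bare puck lies in the nip against the stop plate with the guide closed on it at a gap of about 42 mm by my measurements, the coated pucks and jar were never approached beyond the rack pick-up, and it took about 19 of the 72 s; the hand-in returned no verdict.

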